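# Lock the stage joystick onto its mount and jog it

### The arm

A 6-joint arm with a two-finger parallel gripper is mounted at the origin on a cart in front of the work surface, level with it; the furniture and walls round the work are solid. World frame = base frame: x ahead of the robot, y to its left, z up, the work surface at z = 0. Lengths are in mm, angles in rad, forces in N, time in s.
With the tool pointing down it reaches from about 375 to 975 mm from the base axis. Payload 3.8 kg.
Tool frame: the origin (TCP) lies at the very end of the fingers, on their centre line; the grasp point (between the pads) lies 19 mm behind it (arm.tcp_to_grasp is the distance from the TCP to the grasp point, in mm); z points along the fingers, y is the line along which they close (so a half turn about z gives the same grasp; the last joint's range is limited). The gripper opens to 85 mm and grips with 20 to 120 N. Pads are 22 mm wide; open, the fingers measure 114 mm over their backs; the gripper's body (76 mm by 85 mm) begins 54 mm behind the grasp point. The pads swing forward as they close: fully open they stand 13 mm farther back than shut.
Start: joints at [1.219, 0.264, 1.604, -0, 1.274, -0.037], TCP at [208.995, 641.825, 231.28] pointing down, gripper open.
Joint ranges: [-2.63, 2.63], [-0.94, 2.18], [0.31, 2.57], [-1.31, 4.45], [0, 2.66], [-2.55, 2.55]. Speed limits (rad/s): [2.57, 2.57, 3.14, 3.14, 3.14, 3.14].

### API

Orientations are given as a 3x3 rotation matrix whose columns are the frame's x, y, z axes.
In Python, from workcell import arm gives the robot as it stands. The module is installed in compiled form; this text tells all that it offers.
- The arm moves only by the shell command python3 -m jog 'ROWS' [FORCE]. ROWS is a JSON object of lists of equal length, an entry for each row: "dp": the shift along the tool's x, y, z in m, a list of three; "rot": the turn, a rotation vector about the tool's x, y, z in units of 5 degrees (1.0 is 5 degrees), a list of three; "claw": the finger opening in m, from 0 to 0.0854. In form: {"dp": [[x, y, z], ...], "rot": [[rx, ry, rz], ...], "claw": [claw, ...]}. A call has 1 to 12 rows; each row shifts and turns the commanded pose from where the row before left it, along the tool's axes as they then stand; what a row does not reach is not made up. A row lasts 1/12 s, in which the tool goes at most 41.7 mm and 7.16 degrees, less where a joint would pass 70% of its speed; a pose out of reach is approached as far as the arm can. A call is refused whole if a number of a shift passes 0.0417 or a number of a turn 1, either way. A call with a gripper value outside its range is refused whole. The fingers move at their own pace and stop on an object; FORCE is the grip in N (left out, the last holds). Time passes only in rows, so rows that do not move let the fingers close. It gives the time, the measured TCP pose, the force and the opening at its end, in the units of the state.
- arm.observe(): the state, without advancing time (a new reading comes with each control period).
- arm.snapshot(name): name is "scene" or "top" or "wrist"; returns a dict with "image" (384x512x3 uint8, red, green, blue), "fovy" (degrees; the focal length in pixels is half the picture's height over the tangent of half this angle, whatever the lens; pixels are square), "cx", "cy" (the principal point, pixels), "extrinsics" (4x4, takes a point from camera to world coordinates); the wrist camera has in their place "mount" (4x4, takes a point from camera to tool coordinates, whose origin is the TCP and whose axes are the flange's). Camera axes: x right, y down, z forward; pixel columns grow to the right and rows downward; lengths in mm; the calibration is good to about 2 mm. A picture is of the moment at which its call begins: read the wrist's pose just before it. There is no depth.
- arm.close_job(): hands the job in, once; it reports no verdict.
The state is a dict: "time_s": time; "q": joint angles; "qd": joint speeds; "joint_torque": joint torques, N m; "eef_pos": TCP position; "orientation": TCP orientation; "force": force on the tool from outside, world axes, zero at the start; "moment": the same for the moment, N m; "gripper_width": opening from 0.0 (shut) to 1.0 (fully open).
Only numpy, scipy, OpenCV 4.12 (cv2) and the standard library are available. Lean on these libraries where they do the work, as an engineer would, in place of code of your own. Each camera call takes 0.05 s, during which the arm holds its last target. There are 200 camera calls.

### The job

Put the hand controller with the joystick on the aluminium plate, its stick end towards the plate's blue bar: lower its underside keyholes over the two screw heads, pull it fully home along the plate, away from the blue bar, so that it is locked, and let go of it. Then jog the microscope stage: tilt the stick well over, straight towards the yellow mark, hold it there for two seconds and let it return to its centre. The controller stays locked, and the white pot and the vials nearby stay where they are.

Things in the scene. Friction and masses are not known exactly. Their poses are not given: they have to be found in the camera images.
- controller_grip (a point): Middle of the narrow grip of the loose hand controller, 22 mm above its underside: grasp here, across its 52 mm width. Grey plastic, 40 mm high, 0.35 kg, centre of mass about 20 mm ahead (+x). Axes: x from grip to stick, y to its left (the yellow mark's side), z up. The grip reaches 45 mm behind this point and 42 mm ahead to a round pod 76 mm across; the stick's axis is 80 mm ahead.
- controller_base (a point): Controller's underside, on its centre line, 35 mm ahead (+x) of the grip point and 22 mm lower; same axes. Keyholes in the underside: entry holes 24 mm wide at x = -50 and +30 mm from here, each with an 11 mm slot running 20 mm further to +x. Lip 5 mm thick, hollow 13 mm deep. So it drops over the screws, then locks by sliding 20 mm to its own -x. Starts upright on the worktop.
- mount: Fixed aluminium plate 190 (x) by 76 (y) by 8 mm on the worktop; origin at the centre of its underside, z up. A blue bar lies across its +x end. Two dark screws on its centre line at x = -30 and +50 mm: shank 7 mm thick, head 17 mm across, its underside 6.5 mm and chamfered top 10.5 mm above the plate. The controller lies on it with axes parallel (stick end to the blue bar).
- mount_entry (a point): Point on the plate's top face, 20 mm from its centre towards the blue bar. With the controller seated over the screw heads and not yet slid, its grip point is 35 mm behind this point (plate's -x) and 22 mm above it. It enters up to about 3 mm off.
- mount_home (a point): Centre of the plate's top face. Slid home (20 mm towards the plate's -x from entry, where the slots end on the screws), the controller's grip point is 35 mm behind this point (plate's -x) and 22 mm above it.
- knob (a point): Centre of the stick's black knob: an upright cylinder 22 mm thick and 30 mm high. With the stick upright it is 46 mm above the pivot, 86 mm above the controller's underside; the knob's top is 15 mm above this point. It moves with the stick. It can be pinched or pushed from above.
- stick_side (a joint): Sideways tilt of the stick in rad: 0 upright, positive towards the yellow mark (controller's +y), stops at +-0.42. The pivot lies 46 mm below the knob's centre, at the pod's top face. A spring of 0.35 N m/rad centres it (about 2.3 N at the knob for 0.3 rad). Well over means at least 0.25.
- stick_fore (a joint): Fore-and-aft tilt of the stick in rad: 0 upright, positive towards the controller's +x; same pivot, spring and stops.
- pot: Small white open pot 46 mm across, 41 mm high; bystander. Origin at its underside's centre.
- vial: Clear vial with white cap, 34 mm across, 60 mm high; bystander. Origin at its underside's centre.
- vial_blue: Short vial with white cap and pale blue bottom, 27 mm across, 46 mm high, standing on the cork board; bystander. Origin at its underside's centre.

How it is judged (in metres and radians):
On the way, in this order (a step that is already met when the one before it is completed fails the run):
1. the controller is locked on the plate: lowered over the screws, slid home (within about 5 mm), flat, and let go of (x of controller_grip in the frame of mount between -0.039 and -0.029 m and y of controller_grip in the frame of mount between -0.005 and 0.005 m and z of controller_grip in the frame of mount between 0.026 and 0.034 m and angle between the x axis of controller_grip and the x axis of mount, either way round below 0.08 rad and contact force between the fingers and controller below 0.05 N), for 0.2 s.
2. the stick is held tilted towards the yellow mark by more than 0.25 rad, and less than 0.15 rad fore or aft, for 1.5 s (value of joint stick_side above 0.25 rad and value of joint stick_fore between -0.15 and 0.15 rad and x of controller_grip in the frame of mount between -0.041 and -0.025 m), for 1.5 s.
At the end, for the whole second after the job is handed in: The controller lies locked on the plate: grip point within 5 mm of home along and across the plate, 4 mm in height, within 0.08 rad of parallel; the stick is back within 0.08 rad of its centre both ways; pot and vials stand upright within 30 mm of where they stood (x of controller_grip in the frame of mount between -0.039 and -0.029 m and y of controller_grip in the frame of mount between -0.005 and 0.005 m and z of controller_grip in the frame of mount between 0.026 and 0.034 m and angle between the x axis of controller_grip and the x axis of mount, either way round below 0.08 rad and value of joint stick_side between -0.08 and 0.08 rad and value of joint stick_fore between -0.08 and 0.08 rad and distance of each of pot, vial, vial_blue from where it was at the start of the episode below 0.03 m and angle between each of pot, vial, vial_blue's own z axis and vertical below 0.3 rad); the robot touches nothing.
It fails at once if the pot or a vial is pushed more than 30 mm or knocked over (distance of any of pot, vial, vial_blue from where it was at the start of the episode above 0.03 m or angle between any of pot, vial, vial_blue's own z axis and vertical above 0.5 rad).
It also fails if it takes over 54 s, if anything falls off the work surface, if the arm or the gripper's body presses on something with over 40 N, if the wrist force passes 120 N, or if a joint passes its speed limit or range.

## Working session

There is one attempt and no reset: what is moved stays moved. The work goes in short steps, Python scripts to look and compute and a shell command to move; the robot and the scene stay as the last step left them, time stands still between calls to the robot, and variables do not carry over. Pictures are saved under pics/ and viewed, on a budget of 10 in all, crops included, one or two more only if the job needs it, and the job is handed in when it is done.

```bash
mkdir -p pics; cat > h.py <<'E'
import numpy as np, cv2
from workcell import arm
def snap(n,f):
    s=arm.observe(); d=arm.snapshot(n); im=d["image"]
    cv2.imwrite(f"pics/{f}.png",cv2.cvtColor(im,cv2.COLOR_RGB2BGR))
    T=d.get("extrinsics")
    if T is None:
        W=np.eye(4);W[:3,:3]=np.array(s["orientation"]);W[:3,3]=s["eef_pos"];T=W@np.array(d["mount"])
    T=np.array(T); fl=im.shape[0]/2/np.tan(np.radians(d["fovy"])/2)
    np.savez(f"pics/{f}.npz",T=T,f=fl,c=[d["cx"],d["cy"]]); return im
def pix(f,u,v,z):
    k=np.load(f"pics/{f}.npz");T=k["T"]
    r=T[:3,:3]@np.array([(u-k["c"][0])/k["f"],(v-k["c"][1])/k["f"],1]);o=T[:3,3]
    return o+r*(z-o[2])/r[2]
def proj(f,p):
    k=np.load(f"pics/{f}.npz");T=k["T"];c=T[:3,:3].T@(np.array(p)-T[:3,3])
    return k["f"]*c[:2]/c[2]+k["c"]
E
python3 - <<'E'
from h import *
a=snap("scene","s0");b=snap("top","t0")
cv2.imwrite("pics/t0b.png",cv2.resize(cv2.imread("pics/t0.png"),(800,600),interpolation=cv2.INTER_CUBIC))
s=arm.observe();print({k:np.round(v,3).tolist() for k,v in s.items()})
for n in "st": k=np.load(f"pics/{n}0.npz");print(k["T"].round(2),k["f"],k["c"])
E
```

```text
{'time_s': 0.1, 'q': [1.219, 0.265, 1.605, -0.0, 1.274, -0.037], 'qd': [0.003, -0.001, -0.004, 0.001, -0.0, -0.003], 'joint_torque': [0.0, -51.671, -36.859, 0.0, 0.006, 0.0], 'eef_pos': [208.801, 641.191, 230.09], 'orientation': [[-0.951, 0.31, -0.001], [0.31, 0.951, -0.002], [0.0, -0.002, -1.0]], 'force': [-0.388, -0.806, -0.017], 'moment': [-0.085, -0.009, 0.038], 'gripper_width': 1.001}
[[-7.1000e-01 -3.0000e-01  6.4000e-01 -6.8290e+01]
 [-7.1000e-01  3.0000e-01 -6.4000e-01  4.2613e+02]
 [-0.0000e+00 -9.0000e-01 -4.3000e-01  4.8110e+02]
 [ 0.0000e+00  0.0000e+00  0.0000e+00  1.0000e+00]] 375.3842785486008 [257.55022287 191.70673093]
[[-2.00000e-02 -9.80000e-01  1.80000e-01  3.28010e+02]
 [-1.00000e+00  3.00000e-02  1.00000e-02 -1.69740e+02]
 [-2.00000e-02 -1.80000e-01 -9.80000e-01  1.01069e+03]
 [ 0.00000e+00  0.00000e+00  0.00000e+00  1.00000e+00]] 444.81432864453143 [250.92316788 194.70467443]
```

View pics/t0b.png

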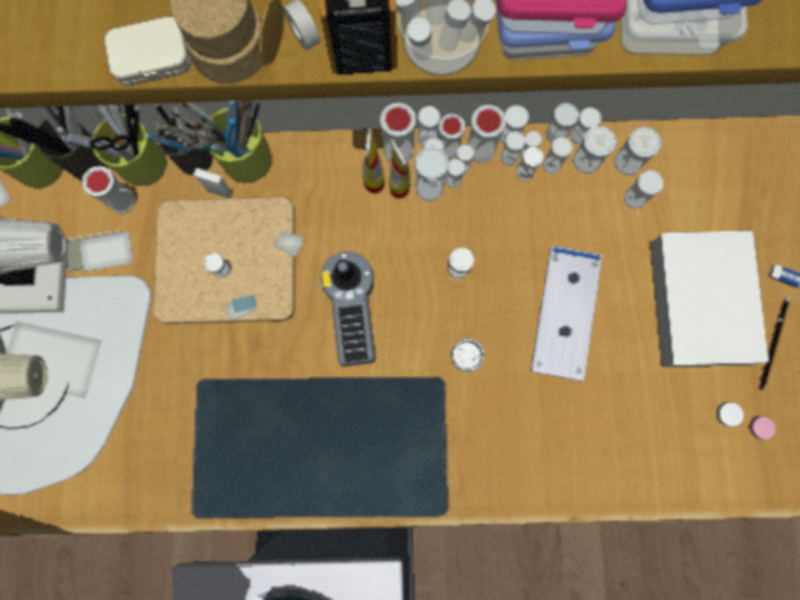

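View pics/s0.png

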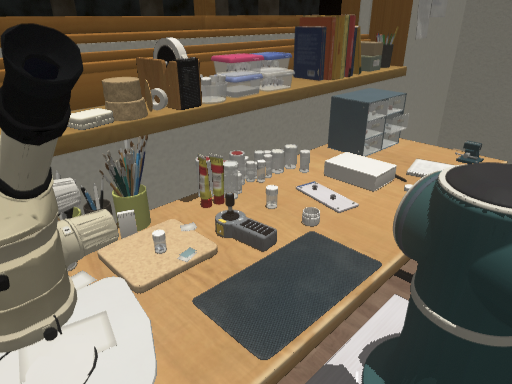

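The top view shows the controller with its pod at (347,280), grip rear at (359,362) and yellow mark to the left. The plate has its blue bar at (576,253) and screws at (573,278) and (565,331). The vial is at (461,262), the pot at (468,354) and the blue vial on the cork at (216,265). In the scene view the controller is upright.

```bash
python3 - <<'E'
from h import *
q=lambda n,u,v,z:print(n,pix("t0",u/1.5625,v/1.5625,z).round(1))
for n,u,v,z in [("podtop",347,277,40),("gripL",335,300,36),("gripend",359,362,30),("gripendL",344,363,38),("gripendR",374,361,38),("gripR",367,304,36),("knobtop",343,270,101),
 ("pc",553,248,8),("pc",601,256,8),("pc",584,380,8),("pc",532,372,8),("s50",573,278,18),("s-30",565,331,18),("vialcap",460,255,60),("pot",467,352,41)]: q(n,u,v,z)
im=cv2.imread("pics/t0.png")
a=cv2.resize(im[155:240,200:250],None,fx=7,fy=7,interpolation=cv2.INTER_CUBIC)
b=cv2.resize(im[155:240,335:390],None,fx=7,fy=7,interpolation=cv2.INTER_CUBIC)
cv2.imwrite("pics/crop.png",np.hstack([a,b]))
E
```

```text
podtop [543.2 -93.   40. ]
gripL [511.  -75.1  36. ]
gripend [ 422.  -107.5   30. ]
gripendL [420.4 -87.   38. ]
gripendR [ 422.1 -129.1   38. ]
gripR [ 503.9 -120.7   36. ]
knobtop [539.4 -92.6 101. ]
pc [ 585.4 -396.4    8. ]
pc [ 571.2 -466.1    8. ]
pc [ 389.7 -427.8    8. ]
pc [ 403.1 -354.4    8. ]
s50 [ 537.1 -420.1   18. ]
s-30 [ 459.8 -403.2   18. ]
vialcap [ 565.8 -253.9   60. ]
pot [ 430.9 -259.5   41. ]
```

View pics/crop.png

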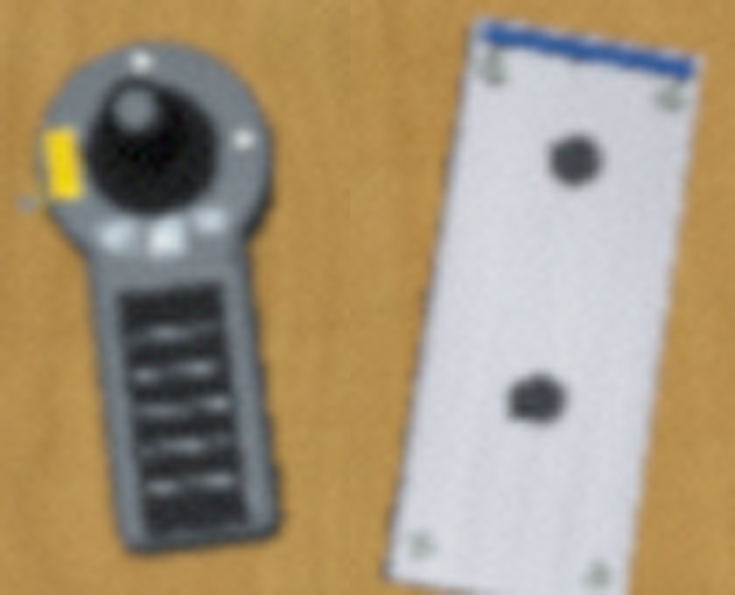

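```bash
python3 - <<'E'
from h import *
def q(n,u,v,z):
    o=200 if u<350 else 285
    p=pix("t0",(u+.5)/7-.5+o,(v+.5)/7-.5+155,z);print(n,p.round(1));return p
P=q("pod",156,155,40);G=q("end",204,543,38);K=q("knobtop",135,105,101)
d=(P-G)[:2];print("ctl yaw",np.arctan2(d[1],d[0]),np.linalg.norm(d))
A=q("s50",576,160,18);B=q("s-30",537,399,18);d=(A-B)[:2];print("plate yaw",np.arctan2(d[1],d[0]),np.linalg.norm(d))
C1=q("c",478,22,8);C2=q("c",703,60,8);C3=q("c",386,577,8)
for a,b in((C1,C2),(C3,C1)):d=(b-a)[:2];print(np.arctan2(d[1],d[0]),np.linalg.norm(d))
print("plate c",(C2+C3)/2, "from screws",(A+B)/2-10*(A-B)/80)
E
```

```text
pod [544.5 -92.5  40. ]
end [ 420.3 -105.7   38. ]
knobtop [546.4 -91.3 101. ]
ctl yaw 0.1059459610634734 124.94447500568626
s50 [ 538.2 -420.5   18. ]
s-30 [ 460.4 -402.6   18. ]
plate yaw -0.22669038743968975 79.85886606113509
c [ 587.9 -394.1    8. ]
c [ 572.8 -467.1    8. ]
c [ 405.6 -352.8    8. ]
-1.7746871522747671 74.51095477288501
-0.2227116600216724 186.91650601718186
plate c [ 489.17304932 -409.94712358    8.        ] from screws [ 489.57689881 -409.31456113   18.        ]
```

```bash
python3 -m jog '{"dp":[[0,0,-0.03],[0,0,-0.041],[0,0,-0.041],[0,0,-0.041],[0,0,-0.041],[0,0,-0.041],[0,0,-0.041],[0,0,-0.041],[0,0,-0.041],[0,0,-0.02],[0,0,0],[0,0,0]],"rot":[[0,0,0],[0,0,-1],[0,0,-1],[0,0,-1],[0,0,-1],[0,0,-0.84],[0,0,0],[0,0,0],[0,0,0],[0,0,0],[0,0,0],[0,0,0]],"claw":[0.085,0.085,0.085,0.085,0.085,0.085,0.085,0.085,0.085,0.085,0.085,0.085]}'
python3 - <<'E'
from h import *
cat=arm.snapshot("wrist");print(np.round(cat["mount"],2))
s=arm.observe();R=np.array(s["orientation"]);print(R.round(3),s["q"])
print("to above controller, tool axes", R.T@(np.array([465.4,-100.8,s["eef_pos"][2]])-s["eef_pos"]))
E
```

```text
time_s: 1.1
eef_pos: [209.1, 642.1, 610.9]
orientation: [[-0.994, -0.107, 0.001], [-0.107, 0.994, 0.003], [-0.001, 0.003, -1.0]]
force: [0.5, 0.6, -0.8]
gripper_width: 0.995
[[   0.     -0.95   -0.32   83.1 ]
 [   1.      0.     -0.     -1.23]
 [   0.     -0.32    0.95 -143.54]
 [   0.      0.      0.      1.  ]]
[[-0.994 -0.107 -0.   ]
 [-0.107  0.994 -0.001]
 [ 0.    -0.001 -1.   ]] [ 1.21910112e+00  3.00135539e-01  8.78283645e-01  2.74710040e-05
  1.96388446e+00 -4.59236260e-01]
to above controller, tool axes [-1.75084136e+02 -7.66126473e+02  4.20489121e-01]
```

```bash
python3 -m jog '{"dp":[[-0.0087,-0.0383,0],[-0.0087,-0.0383,0],[-0.0087,-0.0383,0],[-0.0087,-0.0383,0],[-0.0087,-0.0383,0],[-0.0087,-0.0383,0],[-0.0087,-0.0383,0],[-0.0087,-0.0383,0],[-0.0087,-0.0383,0],[-0.0087,-0.0383,0]],"rot":[[0,0,0],[0,0,0],[0,0,0],[0,0,0],[0,0,0],[0,0,0],[0,0,0],[0,0,0],[0,0,0],[0,0,0]],"claw":[0.085,0.085,0.085,0.085,0.085,0.085,0.085,0.085,0.085,0.085]}'
python3 -m jog '{"dp":[[-0.0087,-0.0383,0],[-0.0087,-0.0383,0],[-0.0087,-0.0383,0],[-0.0087,-0.0383,0],[-0.0087,-0.0383,0],[-0.0087,-0.0383,0],[-0.0087,-0.0383,0],[-0.0087,-0.0383,0],[-0.0087,-0.0383,0],[-0.0087,-0.0383,0]],"rot":[[0,0,0],[0,0,0],[0,0,0],[0,0,0],[0,0,0],[0,0,0],[0,0,0],[0,0,0],[0,0,0],[0,0,0]],"claw":[0.085,0.085,0.085,0.085,0.085,0.085,0.085,0.085,0.085,0.085]}'
python3 -m jog '{"dp":[[0,0,0.041],[0,0,0.041],[0,0,0.041],[0,0,0.041],[0,0,0.041],[0,0,0.041],[0,0,0.041],[0,0,0.041],[0,0,0.041],[0,0,0.041],[0,0,0],[0,0,0]],"rot":[[0,0,0],[0,0,0],[0,0,0],[0,0,0],[0,0,0],[0,0,0],[0,0,0],[0,0,0],[0,0,0],[0,0,0],[0,0,0],[0,0,0]],"claw":[0.085,0.085,0.085,0.085,0.085,0.085,0.085,0.085,0.085,0.085,0.085,0.085]}'
python3 - <<'E'
from h import *
snap("wrist","w1")
E
```

```text
time_s: 1.98
eef_pos: [336.4, 268.4, 606.2]
orientation: [[-0.994, -0.108, -0.004], [-0.108, 0.994, -0.003], [0.004, -0.002, -1.0]]
force: [0.9, -1.0, 0.1]
gripper_width: 0.995
time_s: 2.82
eef_pos: [464.1, -103.0, 606.2]
orientation: [[-0.994, -0.107, -0.005], [-0.107, 0.994, 0.001], [0.004, 0.002, -1.0]]
force: [1.5, 0.5, 0.8]
gripper_width: 0.994
time_s: 3.82
eef_pos: [460.0, -99.9, 194.7]
orientation: [[-0.994, -0.107, -0.01], [-0.107, 0.994, 0.003], [0.01, 0.004, -1.0]]
force: [0.9, -0.6, 0.5]
gripper_width: 0.995
```

View pics/w1.png

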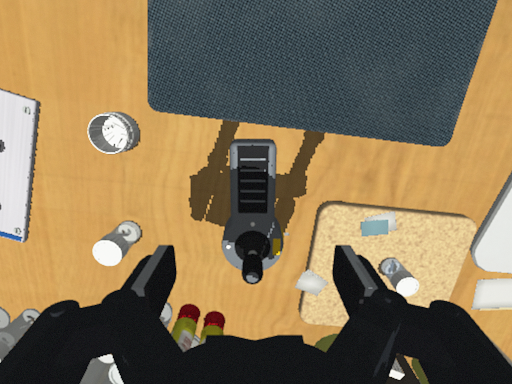

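The wrist view shows the grip's rear end at (252,140) and its sides at columns 231 and 274. The pod is centred near (252,243), with the yellow mark on its right.

```bash
python3 - <<'E'
from h import *
for n,u,v,z in [("rearL",231,145,36),("rearR",274,145,36),("rearmid",252.5,140,36),("frL",229.5,205,36),("frR",276,205,36),("podL",222,243,36),("podR",283,243,36),("podbottom",252,271,36)]: print(n,pix("w1",u,v,z).round(1))
s=arm.observe();R=np.array(s["orientation"]);print(s["eef_pos"],"delta",R.T@(np.array([465.4,-100.8,6])-s["eef_pos"]))
E
```

```text
rearL [ 427.4 -129.3   36. ]
rearR [422.4 -82.6  36. ]
rearmid [ 419.5 -106.5   36. ]
frL [ 497.3 -125.3   36. ]
frR [491.6 -71.2  36. ]
podL [ 547.9 -130.4   36. ]
podR [540.  -56.1  36. ]
podbottom [583.6 -89.7  36. ]
[ 463.05623564 -100.73651816  198.43812696] delta [ -2.90070846  -0.53656606 192.42980007]
```

```bash
python3 -m jog '{"dp":[[-0.002,0,0.041],[0,0,0.041],[0,0,0.035],[0,0,0.03],[0,0,0.02],[0,0,0.015],[0,0,0.008],[0,0,0],[0,0,0]],"rot":[[0,0,0],[0,0,0],[0,0,0],[0,0,0],[0,0,0],[0,0,0],[0,0,0],[0,0,0],[0,0,0]],"claw":[0.085,0.085,0.085,0.085,0.085,0.085,0.085,0.085,0.085]}'
python3 -c "
from h import *
s=arm.observe();print(s['eef_pos'],s['orientation'],s['force'])"
```

```text
time_s: 4.62
eef_pos: [468.5, -101.5, 11.3]
orientation: [[-0.994, -0.107, 0.003], [-0.107, 0.994, -0.001], [-0.003, -0.001, -1.0]]
force: [-0.1, -0.2, 0.3]
gripper_width: 0.996
[ 468.54155809 -101.48539445   11.31831324] [[-9.94217594e-01 -1.07331551e-01  3.36348280e-03]
 [-1.07335190e-01  9.94222465e-01 -9.20284547e-04]
 [-3.24527459e-03 -1.27598315e-03 -9.99993920e-01]] [-0.06054276 -0.17553426  0.33833621]
```

```bash
python3 -m jog '{"dp":[[0.0035,0,0.005],[0,0,0],[0,0,0],[0,0,0],[0,0,0],[0,0,0],[0,0,0],[0,0,0],[0,0,0],[0,0,0]],"rot":[[0,0,0],[0,0,0],[0,0,0],[0,0,0],[0,0,0],[0,0,0],[0,0,0],[0,0,0],[0,0,0],[0,0,0]],"claw":[0.085,0.085,0.03,0.03,0.03,0.03,0.03,0.03,0.03,0.03]}' 70
python3 -m jog '{"dp":[[0,0,-0.005],[0,0,-0.005],[0,0,-0.01],[0,0,-0.02],[0,0,-0.03],[0,0,-0.03],[0,0,-0.03],[0,0,-0.02],[0,0,0],[0,0,0]],"rot":[[0,0,0],[0,0,0],[0,0,0],[0,0,0],[0,0,0],[0,0,0],[0,0,0],[0,0,0],[0,0,0],[0,0,0]],"claw":[0.03,0.03,0.03,0.03,0.03,0.03,0.03,0.03,0.03,0.03]}'
python3 - <<'E'
from h import *
s=arm.observe();print(s["force"],s["moment"],s["gripper_width"])
snap("wrist","w2");snap("scene","s2")
R=np.array(s["orientation"]);print(R.round(4),s["eef_pos"])
E
```

```text
time_s: 5.45
eef_pos: [463.4, -101.4, 5.1]
orientation: [[-0.994, -0.107, 0.001], [-0.107, 0.994, -0.0], [-0.001, -0.0, -1.0]]
force: [-0.5, -0.6, 6.1]
gripper_width: 0.596
time_s: 6.28
eef_pos: [463.5, -101.5, 155.5]
orientation: [[-0.994, -0.107, 0.003], [-0.107, 0.994, -0.001], [-0.003, -0.001, -1.0]]
force: [-0.3, -0.4, -3.5]
gripper_width: 0.598
[-0.27770421 -0.41411395 -3.47387072] [-0.04457962  0.13331326  0.00113544] 0.5982023558474604
[[-9.942e-01 -1.074e-01  3.100e-03]
 [-1.074e-01  9.942e-01 -9.000e-04]
 [-3.000e-03 -1.300e-03 -1.000e+00]] [ 463.50459945 -101.47708352  155.54482476]
```

View pics/w2.png

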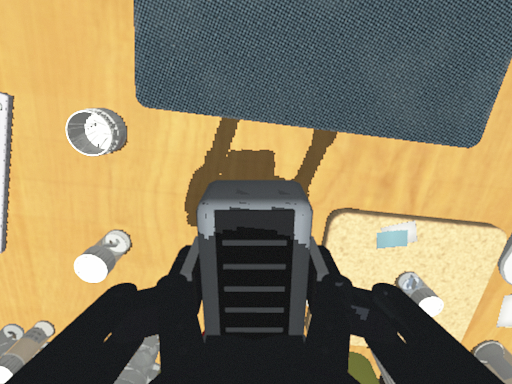

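The controller is held level, and lifting it reads 3.5 N. Next I move beside the plate, turned parallel to it, for a second measurement.

```bash
python3 -m jog '{"dp":[[0.0016,-0.02,-0.008],[0.0016,-0.0314,-0.008],[0.0016,-0.0314,-0.008],[0.0016,-0.0314,-0.008],[0.0016,-0.0314,-0.008],[0.0016,-0.03,0],[0,-0.012,0],[0,0,0],[0,0,0],[0,0,0],[0,0,0]],"rot":[[0,0,0],[0,0,0],[0,0,0],[0,0,0],[0,0,0],[0,0,0],[0,0,0.95],[0,0,0.95],[0,0,0.95],[0,0,0.95],[0,0,0]],"claw":[0.03,0.03,0.03,0.03,0.03,0.03,0.03,0.03,0.03,0.03,0.03]}'
python3 -m jog '{"dp":[[0,0,0],[0,0,0],[0,0,0]],"rot":[[0,0,0],[0,0,0],[0,0,0]],"claw":[0.03,0.03,0.03]}'
python3 - <<'E'
from h import *
snap("wrist","w3");s=arm.observe();R=np.array(s["orientation"]);print(R.round(4),s["eef_pos"])
i=cv2.imread("pics/w3.png");cv2.imwrite("pics/w3b.png",cv2.resize(i,(800,600),interpolation=cv2.INTER_CUBIC))
E
```

```text
time_s: 7.3
eef_pos: [471.6, -288.0, 190.9]
orientation: [[-0.974, 0.225, -0.005], [0.225, 0.974, 0.003], [0.006, 0.002, -1.0]]
force: [-0.8, 0.3, -4.5]
gripper_width: 0.599
time_s: 7.55
eef_pos: [472.9, -288.4, 193.3]
orientation: [[-0.975, 0.221, -0.001], [0.221, 0.975, 0.001], [0.002, 0.001, -1.0]]
force: [0.3, -0.2, -3.1]
gripper_width: 0.601
[[-9.753e-01  2.209e-01 -9.000e-04]
 [ 2.209e-01  9.753e-01  6.000e-04]
 [ 1.000e-03  4.000e-04 -1.000e+00]] [ 473.10504483 -288.4390905   193.67818051]
```

View pics/w3b.png

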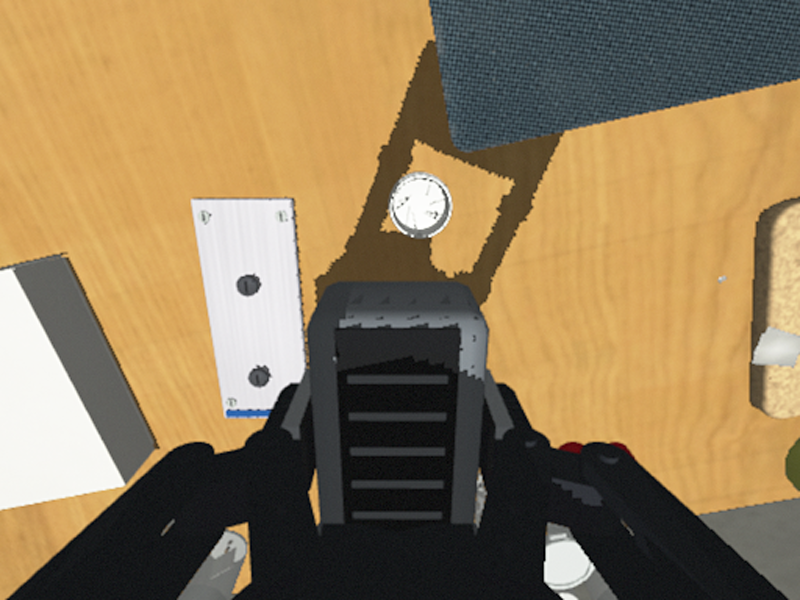

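The wrist view puts the plate screws at (248,285) and (259,376), and the rear plate corners at (191,199) and (294,198).

```bash
python3 - <<'E'
from h import *
q=lambda u,v,z:pix("w3",(u+.5)/1.5625-.5,(v+.5)/1.5625-.5,z)
B=q(248,285,18);A=q(259,376,18);d=(A-B)[:2];print(A,B,np.arctan2(d[1],d[0]),np.linalg.norm(d),"centre",(A+B)/2-10*(A-B)/80)
c=[q(191,199,8),q(294,198,8),q(228,416,8)];print(np.round(c,1));d=c[0]-c[1];print(np.arctan2(d[1],d[0])+np.pi/2,np.linalg.norm(d)); d=c[2]-c[0];print(np.arctan2(d[1],d[0]),np.linalg.norm(d)); print((c[1]+c[2])/2)
s=arm.observe();R=np.array(s["orientation"]);print(s["eef_pos"])
# controller rear in tool frame
g=q(399,283,193-5+36);print("rear",R.T@(g-s["eef_pos"]))
for C in ([489.4,-409.6],):
  u=np.array([np.cos(-.2247),np.sin(-.2247)]);t=np.array(C)-16.2*u;print(t,R.T@(np.array([*t,0])-s["eef_pos"]))
E
```

```text
[ 537.2203756  -421.23016921   18.        ] [ 460.57257977 -404.40820923   18.        ] -0.21604556583527054 78.47205198584237 centre [ 489.3155032  -410.71644422   18.        ]
[[ 389.9 -428.1    8. ]
 [ 406.1 -353.2    8. ]
 [ 573.4 -465.2    8. ]]
-0.21275969443912013 76.63732654930378
-0.1996285526578005 187.2662599750883
[ 489.75502886 -409.17811617    8.        ]
[ 473.10504483 -288.4390905   193.67818051]
rear [ 49.24630246  -0.8102716  -30.27459357]
[ 473.60725188 -405.9904146 ] [ -26.63954461 -114.60709168  193.61134475]
```

```bash
python3 - <<'E'
from h import *
s=np.array([463.5,-101.48,155.5])
u=proj("s2",s).astype(int);print(u)
i=cv2.imread("pics/s2.png");x0,y0=u[0]-65,u[1]-45
print(x0,y0);cv2.imwrite("pics/s2c.png",cv2.resize(i[y0:y0+85,x0:x0+110],None,fx=7,fy=7,interpolation=cv2.INTER_CUBIC))
E
```

```text
[256 180]
191 135
```

View pics/s2c.png

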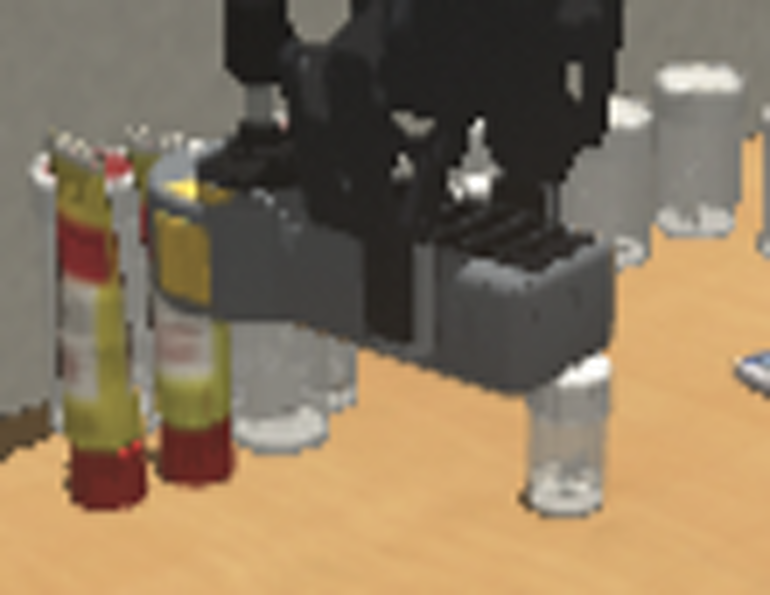

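```bash
python3 - <<'E'
from h import *
R=np.array([[.9942,.1074],[-.1074,.9942]]).T; R=np.array([[.9942,-.1074],[.1074,.9942]])
def w(g,p): xy=np.array([463.5,-101.48])+R@np.array([p[0]+g,p[1]]); return [*xy,155.5-5+22+p[2]]
cp=lambda q:((q-[191,135]+.5)*7-.5).round(0)
th=np.linspace(0,2*np.pi,200)
for g in (-2,1,4,7):
    rod=cp(proj("s2",w(g,(80,0,30)))); rl=cp(proj("s2",w(g,(-45,26,-22)))); rr=cp(proj("s2",w(g,(-45,-26,-22))))
    pod=min(cp(proj("s2",w(g,(80+38*np.cos(t),38*np.sin(t),0))))[0] for t in th)
    kt=[cp(proj("s2",w(g,(80+11*np.cos(t),11*np.sin(t),60))))[0] for t in th]
    print(g,"rod",rod,"rearL",rl,"rearR",rr,"podleft",pod,"knob",min(kt),max(kt))
E
```

```text
-2 rod [271. 127.] rearL [530. 404.] rearR [633. 348.] podleft 156.0 knob 232.0 302.0
1 rod [264. 125.] rearL [522. 402.] rearR [625. 345.] podleft 150.0 knob 226.0 295.0
4 rod [257. 123.] rearL [514. 399.] rearR [617. 343.] podleft 143.0 knob 219.0 288.0
7 rod [250. 121.] rearL [506. 396.] rearR [609. 341.] podleft 137.0 knob 212.0 281.0
```

```bash
python3 -m jog '{"dp":[[-0.004,-0.019,0],[-0.007,-0.032,0],[-0.007,-0.032,0],[-0.005,-0.022,0],[-0.002,-0.01,0.02],[0,0,0.03],[0,0,0.035],[0,0,0.03],[0,0,0.02],[0,0,0.01],[0,0,0],[0,0,0]],"rot":[[0,0,0],[0,0,0],[0,0,0],[0,0,0],[0,0,0],[0,0,0],[0,0,0],[0,0,0],[0,0,0],[0,0,0],[0,0,0],[0,0,0]],"claw":[0.03,0.03,0.03,0.03,0.03,0.03,0.03,0.03,0.03,0.03,0.03,0.03]}'
cat > st.py <<'E'
from h import *
s=arm.observe();R=np.array(s["orientation"]);p=np.array(s["eef_pos"])
u=np.array([np.cos(-.222),np.sin(-.222)]);v=np.array([-u[1],u[0]]);d=p[:2]-[489.4,-409.9]
print("t",s["time_s"],"plate xy TCP",(d@u).round(2),(d@v).round(2),"z",p[2].round(2),"yaw",np.arctan2(-R[1,0],-R[0,0]).round(4),"tilt",R[:2,2].round(4),"F",np.round(s["force"],1),"M",np.round(s["moment"],2),s["gripper_width"])
E
python3 st.py
```

```text
time_s: 8.6
eef_pos: [472.4, -406.6, 49.5]
orientation: [[-0.975, 0.222, -0.0], [0.222, 0.975, -0.0], [0.0, -0.0, -1.0]]
force: [-0.1, -0.3, -2.8]
gripper_width: 0.598
t 8.6 plate xy TCP -17.28 -0.47 z 49.53 yaw -0.2235 tilt [-0. -0.] F [-0.1 -0.3 -2.8] M [ 0.01  0.16 -0.  ] 0.5978718942271656
```

```bash
python3 -m jog '{"dp":[[0,0.0005,0.01],[0,0,0.01],[0,0,0.004],[0,0,0.002],[0,0,0.002],[0,0,0.001],[0,0,0.001],[0,0,0]],"rot":[[0,0,0],[0,0,0],[0,0,0],[0,0,0],[0,0,0],[0,0,0],[0,0,0],[0,0,0]],"claw":[0.03,0.03,0.03,0.03,0.03,0.03,0.03,0.03]}';python3 st.py
```

```text
time_s: 9.27
eef_pos: [472.4, -406.0, 19.4]
orientation: [[-0.975, 0.222, 0.0], [0.222, 0.975, -0.0], [-0.0, -0.0, -1.0]]
force: [-0.9, -0.6, -3.7]
gripper_width: 0.601
t 9.2667 plate xy TCP -17.47 0.0 z 19.35 yaw -0.2241 tilt [ 0.0002 -0.0001] F [-0.9 -0.6 -3.7] M [-0.03  0.12  0.06] 0.600915538195293
```

Below screw-top height with no contact force, so it has entered. I keep lowering.

```bash
python3 -m jog '{"dp":[[0,0,0.002],[0,0,0.002],[0,0,0.001],[0,0,0.001],[0,0,0.0005],[0,0,0]],"rot":[[0,0,0],[0,0,0],[0,0,0],[0,0,0],[0,0,0],[0,0,0]],"claw":[0.03,0.03,0.03,0.03,0.03,0.03]}';python3 st.py
```

```text
time_s: 9.77
eef_pos: [472.2, -406.0, 13.1]
orientation: [[-0.975, 0.222, -0.0], [0.222, 0.975, 0.0], [0.0, 0.0, -1.0]]
force: [-2.3, 1.5, -0.0]
gripper_width: 0.6
t 9.7667 plate xy TCP -17.62 0.06 z 13.11 yaw -0.224 tilt [-0.0002  0.0001] F [-2.3  1.5 -0. ] M [0.14 0.18 0.01] 0.5997386861274984
```

```bash
python3 -m jog '{"dp":[[0.001,0,0],[0.002,0,0],[0.003,0,0],[0.003,0,0],[0.003,0,0],[0.003,0,0],[0.002,0,0],[0.001,0,0],[0,0,0]],"rot":[[0,0,0],[0,0,0],[0,0,0],[0,0,0],[0,0,0],[0,0,0],[0,0,0],[0,0,0],[0,0,0]],"claw":[0.03,0.03,0.03,0.03,0.03,0.03,0.03,0.03,0.03]}';python3 st.py
```

```text
time_s: 10.52
eef_pos: [454.6, -402.1, 13.1]
orientation: [[-0.975, 0.222, 0.0], [0.222, 0.975, -0.0], [-0.0, -0.0, -1.0]]
force: [-0.1, -0.8, 0.4]
gripper_width: 0.596
t 10.5167 plate xy TCP -35.63 -0.08 z 13.14 yaw -0.2242 tilt [ 0.0003 -0.0004] F [-0.1 -0.8  0.4] M [ 0.02 -0.11 -0.05] 0.5959081626115238
```

```bash
python3 -m jog '{"dp":[[0.001,0,0],[0.001,0,0],[0.001,0,0],[0.001,0,0],[0.001,0,0],[0,0,0]],"rot":[[0,0,0],[0,0,0],[0,0,0],[0,0,0],[0,0,0],[0,0,0]],"claw":[0.03,0.03,0.03,0.03,0.03,0.03]}';python3 st.py
```

```text
time_s: 11.02
eef_pos: [452.4, -401.7, 13.2]
orientation: [[-0.975, 0.222, 0.005], [0.222, 0.975, -0.002], [-0.005, -0.001, -1.0]]
force: [9.9, -2.0, -4.1]
gripper_width: 0.602
t 11.0167 plate xy TCP -37.93 -0.15 z 13.21 yaw -0.2243 tilt [ 0.0049 -0.0024] F [ 9.9 -2.  -4.1] M [-0.14 -1.22  0.04] 0.601510871176288
```

It hits the slot ends at plate x = -37.9 for the TCP, with 10 N, which puts the grip point at about -35 as expected. I ease off and release.

```bash
python3 -m jog '{"dp":[[-0.002,0,0],[0,0,0],[0,0,0],[0,0,0],[0,0,0],[0,0,0],[0,0,0],[0,0,0]],"rot":[[0,0,0],[0,0,0],[0,0,0],[0,0,0],[0,0,0],[0,0,0],[0,0,0],[0,0,0]],"claw":[0.03,0.03,0.085,0.085,0.085,0.085,0.085,0.085]}';python3 st.py
python3 -m jog '{"dp":[[0,0,-0.005],[0,0,-0.02],[0,0,-0.035],[0,0,-0.04],[0,0,-0.04],[0,0,-0.03],[0,0,-0.01],[0,0,0],[0,0,0]],"rot":[[0,0,0],[0,0,0],[0,0,0],[0,0,0],[0,0,0],[0,0,0],[0,0,0],[0,0,0],[0,0,0]],"claw":[0.085,0.085,0.085,0.085,0.085,0.085,0.085,0.085,0.085]}'
python3 st.py
python3 - <<'E'
from h import *
snap("wrist","w4")
i=cv2.imread("pics/w4.png");cv2.imwrite("pics/w4b.png",cv2.resize(i,(800,600),interpolation=cv2.INTER_CUBIC))
E
```

```text
time_s: 11.68
eef_pos: [451.5, -401.1, 12.6]
orientation: [[-0.975, 0.222, -0.001], [0.222, 0.975, 0.0], [0.001, 0.0, -1.0]]
force: [0.1, -0.2, -0.5]
gripper_width: 0.996
t 11.6833 plate xy TCP -38.94 0.21 z 12.61 yaw -0.2241 tilt [-0.0005  0.0004] F [ 0.1 -0.2 -0.5] M [-0.   -0.01 -0.08] 0.9959751521426544
time_s: 12.43
eef_pos: [451.7, -401.3, 193.0]
orientation: [[-0.975, 0.222, 0.001], [0.222, 0.975, -0.001], [-0.001, -0.0, -1.0]]
force: [0.2, 0.2, -1.3]
gripper_width: 0.996
t 12.4333 plate xy TCP -38.62 0.09 z 193.03 yaw -0.224 tilt [ 0.0005 -0.0006] F [ 0.2  0.2 -1.3] M [ 0.04 -0.02 -0.03] 0.9955593702411794
```

View pics/w4b.png

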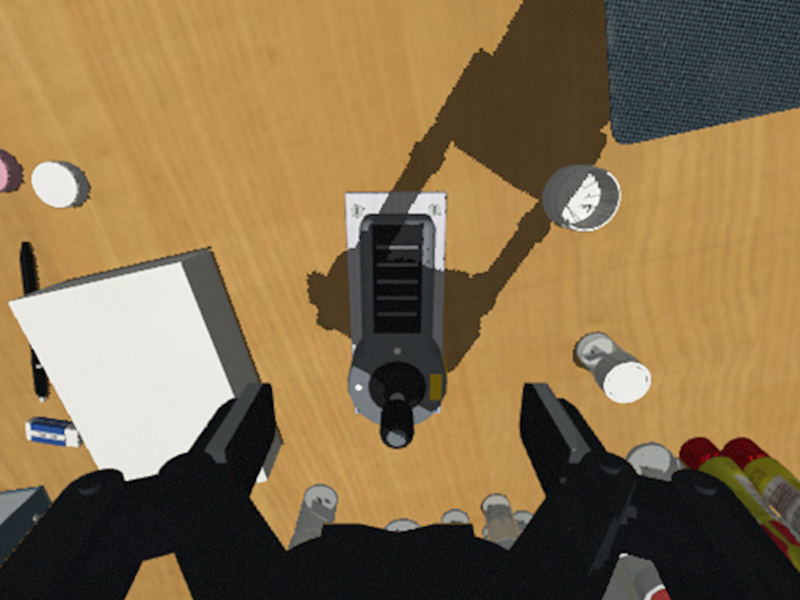

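The controller sits aligned on the plate with its stick upright at (397,440). The pot and vial are where they were. Next I straddle the knob.

```bash
python3 -m jog '{"dp":[[-0.02,0,0],[-0.03,0,0],[-0.0236,0,0],[-0.01,0,0],[0,0,0],[0,0,0.02],[0,0,0.03],[0,0,0],[0,0,0]],"rot":[[0,0,0],[0,0,0],[0,0,0],[0,0,0],[0,0,0],[0,0,0],[0,0,0],[0,0,0],[0,0,0]],"claw":[0.05,0.05,0.05,0.05,0.05,0.05,0.05,0.05,0.05]}';python3 st.py
```

```text
time_s: 13.23
eef_pos: [530.0, -417.8, 139.0]
orientation: [[-0.975, 0.223, -0.007], [0.222, 0.975, 0.005], [0.008, 0.004, -1.0]]
force: [0.1, 0.1, 0.0]
gripper_width: 0.586
t 13.2333 plate xy TCP 41.38 1.24 z 139.05 yaw -0.2244 tilt [-0.0067  0.0054] F [0.1 0.1 0. ] M [-0.03  0.04  0.  ] 0.5864212570060384
```

```bash
python3 -m jog '{"dp":[[0,0,0],[0,0,0.01],[0,0,0.02],[0,0,0.02],[0,0,0.009],[0,0,0],[0,0,0],[0,0,0]],"rot":[[0,0,0],[0,0,0],[0,0,0],[0,0,0],[0,0,0],[0,0,0],[0,0,0],[0,0,0]],"claw":[0.05,0.05,0.05,0.05,0.05,0.05,0.05,0.05]}';python3 st.py
```

```text
time_s: 13.9
eef_pos: [534.1, -420.6, 85.4]
orientation: [[-0.975, 0.222, 0.002], [0.222, 0.975, -0.002], [-0.002, -0.001, -1.0]]
force: [-0.3, -0.2, 0.2]
gripper_width: 0.581
t 13.9 plate xy TCP 46.0 -0.61 z 85.37 yaw -0.2241 tilt [ 0.0018 -0.0015] F [-0.3 -0.2  0.2] M [ 0.05 -0.03 -0.06] 0.5808530157102746
```

```bash
python3 -m jog '{"dp":[[0,0.004,0],[0,0.004,0],[0,0.004,0],[0,0.004,0],[0,0.004,0],[0,0.003,0],[0,0.003,0],[0,0.003,0],[0,0,0],[0,0,0]],"rot":[[0,0,0],[0,0,0],[0,0,0],[0,0,0],[0,0,0],[0,0,0],[0,0,0],[0,0,0],[0,0,0],[0,0,0]],"claw":[0.05,0.05,0.05,0.05,0.05,0.05,0.05,0.05,0.05,0.05]}';python3 st.py
python3 - <<'E'
from h import *
snap("scene","s5");snap("top","t5");snap("wrist","w5")
k=proj("s5",[533,-420,80]);print(k);x,y=k.astype(int)-[50,40]
a=cv2.resize(cv2.imread("pics/s5.png")[y:y+80,x:x+100],None,fx=5,fy=5,interpolation=cv2.INTER_CUBIC)
b=cv2.resize(cv2.imread("pics/w5.png")[200:360,200:320],(300,400),interpolation=cv2.INTER_CUBIC)
cv2.imwrite("pics/c5.png",np.hstack([a,b]))
E
```

```text
time_s: 14.73
eef_pos: [540.2, -392.0, 84.5]
orientation: [[-0.975, 0.222, 0.001], [0.222, 0.975, -0.001], [-0.001, -0.001, -1.0]]
force: [-0.6, -2.8, 3.6]
gripper_width: 0.585
t 14.7333 plate xy TCP 45.64 28.61 z 84.5 yaw -0.2237 tilt [ 0.001  -0.0012] F [-0.6 -2.8  3.6] M [-0.55  0.1  -0.  ] 0.5851538602960634
[317.01294685 166.58858759]
```

View pics/c5.png

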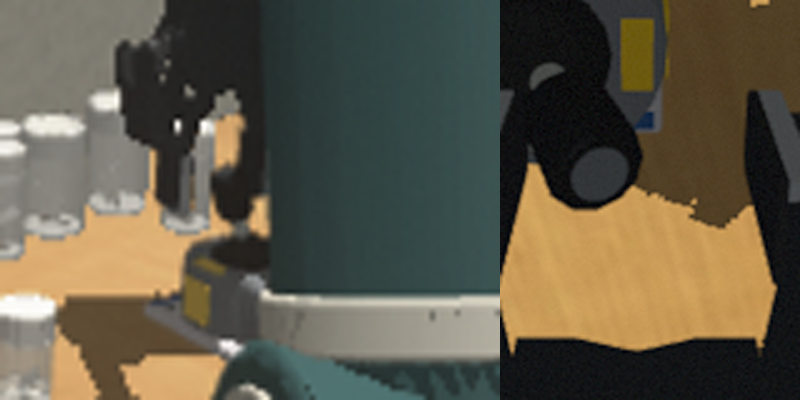

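The stick leans towards the yellow mark, with its knob top at crop (600,175). I check the tilt angle.

```bash
python3 - <<'E'
from h import *
u=np.array([np.cos(-.222),np.sin(-.222)]);v=np.array([-u[1],u[0]])
for t in (.25,.3,.35,.4):
  p=pix("w5",240,270,48+61*np.cos(t));d=p[:2]-[489.4,-409.9];print(t,d@u-45,d@v,"tilt side",np.arcsin(d@v/61),"fore",np.arcsin((d@u-45)/61))
E
python3 st.py
```

```text
0.25 0.9734507700428523 20.059035704379628 tilt side 0.33507145396045396 fore 0.01595888675402039
0.3 1.5449364694772783 20.008171432260305 tilt side 0.33418864568550893 fore 0.02532953579158305
0.35 2.216939648252122 19.948360744811705 tilt side 0.3331509080266243 fore 0.036351278249895154
0.4 2.9877806483928495 19.879753137603522 tilt side 0.3319609991909985 fore 0.04899961598131321
t 14.8833 plate xy TCP 45.41 28.53 z 84.24 yaw -0.2241 tilt [ 0.0006 -0.0007] F [-0.5 -2.1  4. ] M [-0.55  0.14  0.07] 0.5841753330047713
```

Tilt is about 0.33 rad sideways and 0.03 fore. I hold it for 2.2 s.

```bash
for i in 1 2; do python3 -m jog '{"dp":[[0,0,0],[0,0,0],[0,0,0],[0,0,0],[0,0,0],[0,0,0],[0,0,0],[0,0,0],[0,0,0],[0,0,0],[0,0,0],[0,0,0]],"rot":[[0,0,0],[0,0,0],[0,0,0],[0,0,0],[0,0,0],[0,0,0],[0,0,0],[0,0,0],[0,0,0],[0,0,0],[0,0,0],[0,0,0]],"claw":[0.05,0.05,0.05,0.05,0.05,0.05,0.05,0.05,0.05,0.05,0.05,0.05]}';done; python3 st.py
python3 -m jog '{"dp":[[0,-0.003,0],[0,-0.004,0],[0,-0.004,0],[0,-0.004,0],[0,-0.004,0],[0,-0.004,0],[0,-0.004,0],[0,-0.0015,0],[0,0,0],[0,0,0],[0,0,0],[0,0,0]],"rot":[[0,0,0],[0,0,0],[0,0,0],[0,0,0],[0,0,0],[0,0,0],[0,0,0],[0,0,0],[0,0,0],[0,0,0],[0,0,0],[0,0,0]],"claw":[0.05,0.05,0.05,0.05,0.05,0.05,0.05,0.05,0.05,0.05,0.05,0.05]}'; python3 st.py
python3 -m jog '{"dp":[[0,0,-0.01],[0,0,-0.02],[0,0,-0.03],[0,0,-0.03],[0.03,0,-0.03],[0.04,0,-0.01],[0.02,0,0],[0,0,0],[0,0,0]],"rot":[[0,0,0],[0,0,0],[0,0,0],[0,0,0],[0,0,0],[0,0,0],[0,0,0],[0,0,0],[0,0,0]],"claw":[0.05,0.05,0.05,0.05,0.05,0.05,0.05,0.05,0.05]}'
python3 - <<'E'
from h import *
snap("wrist","w6");i=cv2.imread("pics/w6.png");cv2.imwrite("pics/w6b.png",cv2.resize(i,(800,600),interpolation=cv2.INTER_CUBIC))
E
```

```text
time_s: 15.88
eef_pos: [539.8, -391.6, 83.8]
orientation: [[-0.975, 0.222, 0.0], [0.222, 0.975, -0.0], [-0.0, -0.0, -1.0]]
force: [-1.1, -3.0, 3.9]
gripper_width: 0.587
time_s: 16.88
eef_pos: [539.7, -391.6, 83.8]
orientation: [[-0.975, 0.222, -0.0], [0.222, 0.975, -0.0], [0.0, -0.0, -1.0]]
force: [-1.6, -2.8, 4.4]
gripper_width: 0.588
t 16.8833 plate xy TCP 45.08 28.93 z 83.79 yaw -0.2241 tilt [-0. -0.] F [-1.6 -2.8  4.4] M [-0.57  0.06  0.03] 0.5877840829858011
time_s: 17.88
eef_pos: [533.5, -419.2, 83.8]
orientation: [[-0.975, 0.222, -0.0], [0.222, 0.975, 0.0], [0.0, 0.0, -1.0]]
force: [0.4, 0.0, -0.0]
gripper_width: 0.587
t 17.8833 plate xy TCP 45.03 0.64 z 83.81 yaw -0.2239 tilt [-0.      0.0001] F [ 0.4  0.  -0. ] M [-0.03  0.03 -0.01] 0.5867463264116739
time_s: 18.63
eef_pos: [445.7, -399.5, 214.8]
orientation: [[-0.975, 0.223, 0.002], [0.223, 0.975, -0.001], [-0.002, -0.001, -1.0]]
force: [1.1, -0.4, -0.1]
gripper_width: 0.589
```

View pics/w6b.png

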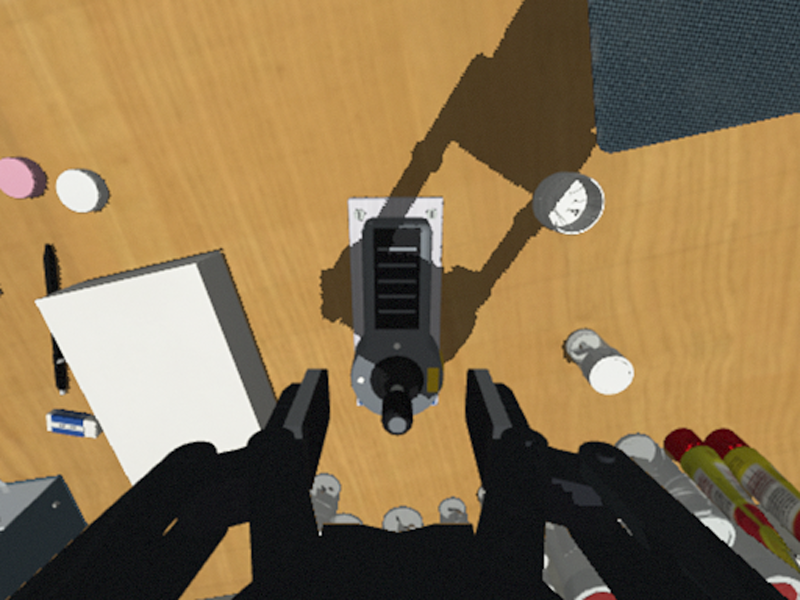

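The stick is back upright at (397,425), and the controller is straight on the plate. I do one quick numeric check of home and then hand in.

```bash
python3 - <<'E'
from h import *
u=np.array([np.cos(-.222),np.sin(-.222)]);v=np.array([-u[1],u[0]])
for n,a,b,z in [("plate rear (-95)",396,198,8),("ctl rear (-80)",396,217,10),("knob top (45,0)",397,425,109)]:
  d=pix("w6",(a+.5)/1.5625-.5,(b+.5)/1.5625-.5,z)[:2]-[489.4,-409.9];print(n,d@u,d@v)
arm.close_job()
E
```

```text
plate rear (-95) -93.05500962672033 -1.8996768622611198
ctl rear (-80) -78.42245395815628 -1.9439663102520117
knob top (45,0) 46.68418243361093 -1.326533238916162
the job is handed in; nothing more can be done
```

The controller is locked on the plate with its stick end towards the blue bar, the stage has been jogged, and the job is handed in at about 18.7 s of the 54 s. Handing in gives no verdict.

- **Placing:** I lowered the controller over the screws, and it dropped without resistance. I then pulled it back until it hit the slot ends at about 10 N, and released it.
- **Jog:** I pushed the stick towards the yellow mark to about 0.33 rad sideways and about 0.03 rad fore, by one camera measurement. I held it for just over 2 s and let it return.

**Last checks:**
- **Locked at home:** the gap from the controller's rear to the plate's rear measured 14.6 mm, against 15 mm expected.
- **Stick and contact:** the knob's top was within about 2 mm of its centred position both ways, roughly 0.03 rad. The gripper was clear of everything.
- **Bystanders:** the pot and the vial beside the plate looked unmoved. The blue vial on the cork was not in the last picture, but the arm never worked near it.

No check failed. The camera estimates of where I held the grip differed by several millimetres. I used 2.7 mm, and hitting the slot ends gave 2.9 mm. The last picture also showed a common offset of about 2 mm, which is within the camera calibration.

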